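# Set the router lift's depth dial and lock it

## Robot

A 7-joint arm with a two-finger parallel gripper is mounted at the origin on the work surface. World frame = base frame: x ahead of the robot, y to its left, z up, the work surface at z = 0. Lengths are in m, angles in rad, forces in N, time in s.
With the tool pointing down it reaches from about 0.425 to 0.825 m from the base axis. Payload 3.6 kg.
Tool frame: the origin (TCP) lies where the fingers leave the gripper's body, on its centre line; the fingertips stand 73 mm ahead of it and the grasp point (between the pads) lies 54 mm ahead of it; x points along the fingers, y is the direction in which the jaws open and shut, and the axes are right-handed (so a half turn about x gives the same grasp; the last joint's range is limited). The gripper opens to 85 mm and grips with 20 to 120 N. Pads are 22 mm wide; open, the fingers measure 114 mm over their backs; the gripper's body (76 mm by 85 mm) begins 54 mm behind the grasp point. The pads swing forward as they close: fully open they stand 13 mm farther back than shut.
Start: joints at [1.242, 0.615, -0.013, 1.423, 0.008, 1.103, -0.04], TCP at [0.193, -0.621, 0.304] pointing down, gripper open.
Joint ranges: [-3.12, 3.12], [-0.3, 2.06], [-1.34, 1.32], [0.26, 2.42], [-1.36, 4.5], [0.01, 1.98], [-2.84, 2.84]. Speed limits (rad/s): [2.79, 2.79, 3.14, 3.14, 3.14, 3.14, 3.14].

## Interface

Orientations are given as a unit quaternion [x, y, z, w].
In Python, from station import arm, snapshot, camera_info, ticket gives the robot as it stands. Calls block until the motion is done:
- arm.movep(position, orientation): joint-space move of the TCP to a pose.
- arm.line_to(position, velocity=0.15, ori=None): straight line of the TCP; ori=None keeps the orientation; velocity is the mean speed in m/s.
- arm.move_j(angles): joint-space move.
- arm.move_gripper(opening, effort=None): opening from 0.0 (shut) to 1.0 (fully open); effort is the grip in N (None keeps the last); returns when the fingers have stopped.
- arm.pause(seconds).
- arm.ik(position, orientation): joint angles nearest the present ones, or None.
- snapshot(name): name is "side" or "top" or "wrist"; returns the picture (384x512x3 uint8, blue, green, red); there is no depth.
- camera_info(name): a dict with "fx", "fy", "cx", "cy" (pixels), "dist_coeffs" ([k1, k2, p1, p2, k3] as OpenCV has them; the pictures are not rectified), "R" (3x3) and "t" (3): a world point X has camera coordinates R X + t; the wrist camera has in their place "T_tool_cam" (4x4, takes a point from camera to tool coordinates, whose origin is the TCP and whose axes are the tool frame's). Camera axes: x right, y down, z forward; pixel columns grow to the right and rows downward; lengths in m; the calibration is good to about 2 mm. A picture is of the moment at which its call begins: read the wrist's pose just before it. camera_info takes no time and is no camera call.
A pose or a line that the arm cannot do raises arm.MotionError and nothing moves.
- ticket.finish_job(): hands the job in, once; it reports no verdict.
Readings, each from a call of its own:
- arm.read_time(): time.
- arm.read_joint_positions(): joint angles.
- arm.read_dq(): joint speeds.
- arm.read_effort(): joint torques, N m.
- arm.read_tool_pos(): TCP position.
- arm.read_eef_rot(): TCP orientation.
- arm.read_ft_force(): force on the tool from outside, world axes, zero at the start.
- arm.read_wrist_torque(): the same for the moment, N m.
- arm.read_opening(): opening from 0.0 (shut) to 1.0 (fully open).
Only numpy, scipy, OpenCV 4.12 (cv2) and the standard library are available. Lean on these libraries where they do the work, as an engineer would, in place of code of your own. Each camera call takes 0.05 s, during which the arm holds its last target. There are 200 camera calls.

## Task

Set the cutting depth on the router lift unit: turn the round black dial, which has a recess for a fingertip, until its white index line lines up with the one long line on the scale ring around it, and let it rest there. Then push the lock slide beside the ring fully home to the far end of its slot, leaving the dial on its line. Only touch and push: leave the small things lying on and around the unit where they are.

Things in the scene. Friction and masses are not known exactly. Their poses are not given: they have to be found in the camera images.
- lift_unit: Grey flat housing with a steel top plate, fixed to the table, 250 (its x) x 330 (its y) x 50 mm high. Origin on its underside, straight below the dial's axis; the housing spans -125..125 mm in its x and -130..200 mm in its y. Its +x points roughly away from the robot.
- dial (a joint): Angle of the dial in rad about the vertical axis, relative to the housing; it grows counterclockwise seen from above; at 0 the index line points along the housing's +x. Turns either way without meeting a stop in one full turn. Friction about 0.14 N m (some 3 N at the recess); it stays where it is left.
- dial_axis (a point): Point on the dial's axis at its top face. The dial is a black disc 170 mm across whose top lies 75 mm above the table, flush with the scale ring around it, so its rim cannot be reached.
- index_end (a point): Outer end of the white index line (5 mm wide, 70 mm long, radial) on the dial's top face, 84 mm from the axis. The point's x axis points outwards along the line.
- recess (a point): Centre, at the level of the dial's top face, of the finger recess in the dial: an open-topped rectangular pocket with a grey floor, 52 mm radially x 56 mm tangentially, 22 mm deep (floor 53 mm above the table), centred 46 mm from the axis on the side opposite the index line. The point's x axis points from the recess to the dial's axis. Closed fingers put into it turn the dial by pushing its walls.
- scale: Aluminium scale ring around the dial, fixed, 170 mm inside and 230 mm outside diameter, top 75 mm above the table. Short thin black lines every 15 degrees (8 mm long, 2 mm wide) and one long thick black line (26 mm long, 5 mm wide). Origin on the dial's axis, 50 mm above the table; its x axis points along the long line.
- long_line (a point): Inner end of the long line on the ring's top face, 88 mm from the dial's axis, 4 mm outside the end of the index line when they line up.
- lock (a joint): Travel of the lock slide in m: 0 at the near end of its slot, 0.040 fully home; slides along the housing's +x; friction about 2.5 N; stays where it is left.
- lock_top (a point): Centre of the top face of the lock slide's dark steel tab, 74 mm above the table and 24 mm above the housing's top plate (which is 50 mm above the table). The tab is 22 mm (along its travel, the housing's x) x 36 mm (housing's y), on the plate 165 mm to the +y side of the dial's axis; 32 mm of free plate lie between it and the ring and the plate ends 17 mm beyond it.
- setup_bar: Bystander: brass bar 14 x 55 x 14 mm lying loose on the top plate beyond the lock slide. Origin at its underside's centre. Leave alone.
- collet_nut: Bystander: loose steel nut, 28 mm across, 18 mm high, on the top plate's corner. Origin at its underside's centre. Leave alone.
- sanding_block: Bystander: cork block 110 x 60 x 32 mm on the table beside the unit (-y side). Origin at its underside's centre. Leave alone.
- stain_pot: Bystander: small jar, 52 mm across, 60 mm high, on the table. Origin at its underside's centre. Leave alone.
- brush: Bystander: flat paint brush lying on the table. Leave alone.
- wedge: Bystander: yellow plastic packing piece 90 x 30 x 20 mm on the table. Origin at its underside's centre. Leave alone.

How it is judged:
On the way, in this order (a step that is already met when the one before it is completed fails the run):
1. the index line rests on the long line while the lock slide is still open (y of index_end in the frame of scale between -0.004 and 0.004 m and x of index_end in the frame of scale above 0.07 m and velocity of joint dial between -0.05 and 0.05 rad/s and value of joint lock below 0.02 m), for 0.3 s.
2. the lock slide is pushed home (value of joint lock above 0.036 m), for 0.1 s.
At the end, for the whole second after the job is handed in: The end of the index line is within 4 mm of the long line (sideways), the dial at rest, and the lock slide within 4 mm of fully home (0.040 m). The dial must have rested on the line before the slide was pushed past half way (y of index_end in the frame of scale between -0.004 and 0.004 m and x of index_end in the frame of scale above 0.07 m and velocity of joint dial between -0.05 and 0.05 rad/s and value of joint lock above 0.036 m); the robot touches nothing.
It fails at once if a bystander is moved or lifted by more than 15 mm (distance of any of setup_bar, collet_nut, sanding_block, stain_pot, brush, wedge from where it was at the start of the episode above 0.015 m).
It also fails if it takes over 64 s, if anything falls off the work surface, if the arm or the gripper's body presses on something with over 40 N, if the wrist force passes 120 N, or if a joint passes its speed limit or range.

## Working session

There is one attempt and no reset: what is moved stays moved. The work goes in short steps, each a Python script; the robot and the scene stay as the last script left them, time stands still between calls to the robot, and variables do not carry over. Pictures are saved under pics/ and viewed, about 8 in all and at most 12, crops included, and the job is handed in when it is done.

```bash
mkdir -p pics; ls; python3 - <<'E'
from station import arm, snapshot, camera_info
import cv2,numpy as np
for n in("side","top"):
    im=snapshot(n); cv2.imwrite(f"pics/{n}0.png",im); c=camera_info(n); R=np.array(c["R"]);print(n,c["fx"],c["dist_coeffs"],-R.T@np.array(c["t"]))
print(camera_info("wrist")); print(arm.read_time(),arm.read_tool_pos(),arm.read_eef_rot())
E
```

```text
pics
side 354.97664219060334 [-0.09501119  0.          0.          0.          0.        ] [-0.07245385  0.645895    0.62092119]
top 457.5420387855075 [0.05364791 0.         0.         0.         0.        ] [0.40191821 0.00840267 1.33619993]
{'fx': 296.13458104845665, 'fy': 296.13458104845665, 'cx': 253.79104253729963, 'cy': 195.59007453417095, 'dist_coeffs': array([0.02481033, 0.        , 0.        , 0.        , 0.        ]), 'T_tool_cam': array([[ 6.18464403e-04, -3.22739463e-01,  9.46487642e-01,
        -7.01604249e-02],
       [ 9.99999627e-01,  7.70166370e-04, -3.90814497e-04,
         2.49026366e-04],
       [-6.02821690e-04,  9.46487531e-01,  3.22739819e-01,
        -8.24412215e-02],
       [ 0.00000000e+00,  0.00000000e+00,  0.00000000e+00,
         1.00000000e+00]])}
0.1 [ 0.19306715 -0.62011432  0.30282595] [-0.6989373  -0.1071642   0.69919419 -0.10549864]
```

View pics/top0.png

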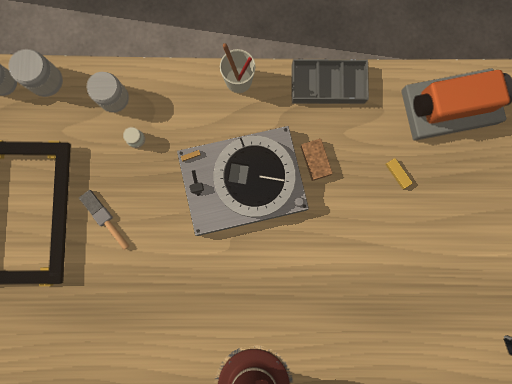

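View pics/side0.png

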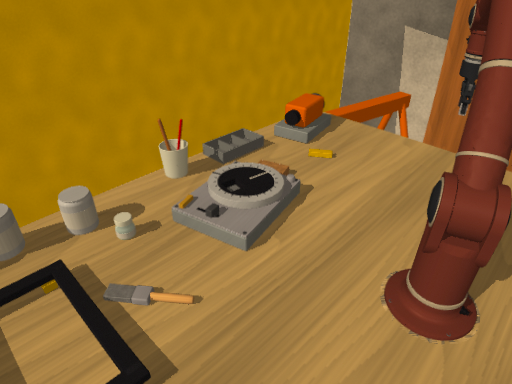

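```bash
cat > h.py <<'E'
from station import arm, snapshot, camera_info, ticket
import cv2, numpy as np
from scipy.spatial.transform import Rotation as Ro
def quat(h):  # tool pointing down, tool z at world heading h
    z=np.array([np.cos(h),np.sin(h),0]);x=np.array([0,0,-1.]);return Ro.from_matrix(np.c_[x,np.cross(z,x),z]).as_quat()
def view(n):
    c=camera_info(n);K=np.array([[c["fx"],0,c["cx"]],[0,c["fy"],c["cy"]],[0,0,1]])
    if n=="wrist":
        T=np.eye(4);T[:3,:3]=Ro.from_quat(arm.read_eef_rot()).as_matrix();T[:3,3]=arm.read_tool_pos();T=T@c["T_tool_cam"]
        A,o=T[:3,:3],T[:3,3]
    else: A=np.array(c["R"]).T;o=-A@np.array(c["t"])
    return snapshot(n),(K,np.array(c["dist_coeffs"]),A,o)
def cast(cam,px,z):
    K,d,A,o=cam;u=cv2.undistortPoints(np.float64(px).reshape(-1,1,2),K,d)[:,0]
    r=np.c_[u,np.ones(len(u))]@A.T;return o+r*((z-o[2])/r[:,2])[:,None]
def project(cam,X):
    K,d,A,o=cam;return cv2.projectPoints(np.float64(X).reshape(-1,3),cv2.Rodrigues(A.T)[0],-A.T@o,K,d)[0][:,0]
def rect(cam,im,c,z=.075,half=.16,s=.001):
    """orthographic map of plane z around c: column=-y, row=-x, s m/px"""
    n=int(2*half/s);j,i=np.meshgrid(np.arange(n),np.arange(n))
    X=np.stack([c[0]+half-i*s,c[1]+half-j*s,np.full(i.shape,z)],-1).reshape(-1,3)
    m=project(cam,X).reshape(n,n,2).astype(np.float32);return cv2.remap(im,m,None,cv2.INTER_LINEAR)
E
python3 - <<'E'
from h import *
im,cam=view("top")
print(cast(cam,[(255,176),(241,141),(284,180),(239,174)],.075)); print(cast(cam,[(197,188)],.074))
print(Ro.from_quat(arm.read_eef_rot()).as_matrix().round(2))
c=cast(cam,[(255,176)],.075)[0]
for h in (0,np.pi,.2,1.57,-1.57):
    for z in (.4,.15): print(h,z,arm.ik([c[0]-.03,c[1],z],quat(h)))
E
```

```text
[[ 5.75164119e-01 -4.69849593e-04  7.50000000e-02]
 [ 6.73955518e-01  3.93025705e-02  7.50000000e-02]
 [ 5.64452049e-01 -8.11850757e-02  7.50000000e-02]
 [ 5.80489352e-01  4.40601333e-02  7.50000000e-02]]
[[0.54073444 0.15983399 0.074     ]]
[[-0.    0.3  -0.95]
 [ 0.   -0.95 -0.3 ]
 [-1.   -0.    0.  ]]
0 0.4 [ 0.5251699   0.48852266 -0.89804118  1.55818089  0.39250594  1.28565616
  1.14332077]
0 0.15 [ 0.40400154  0.7630761  -0.71648857  1.87505085  0.70507679  0.77591683
  0.86718188]
3.141592653589793 0.4 [ 0.16717162  0.38216921 -0.30463053  1.5688167   0.11988635  1.20903098
 -1.73009081]
3.141592653589793 0.15 [-0.05015828  0.6566459   0.01684297  1.88955139 -0.01832957  0.59554197
 -1.59243919]
0.2 0.4 [ 0.56590181  0.51473207 -0.98160164  1.55708827  0.43792649  1.30610561
  1.29886229]
0.2 0.15 [ 0.4278749   0.77764102 -0.76051146  1.87433273  0.74148002  0.79813072
  1.03409303]
1.57 0.4 [-0.70553369  0.56544211  1.13671971  1.59468899 -0.52526036  1.32281664
 -2.63791079]
1.57 0.15 [-0.30028277  0.69205202  0.41054193  1.89757813 -0.43970648  0.64136725
 -2.75883069]
-1.57 0.4 [ 0.32619592  0.41159471 -0.55032053  1.5639088   0.2238914   1.22952724
 -0.26131272]
-1.57 0.15 [ 0.18330147  0.67976697 -0.34591586  1.88196406  0.36408228  0.64168051
 -0.38547162]
```

```bash
python3 - <<'E'
from h import *
arm.move_gripper(0.0,30)
arm.movep([.57,.06,.36],quat(-np.pi/2)); print(arm.read_time())
im,cam=view("wrist"); r=rect(cam,im,(.57,.03),half=.2,s=.0008)
cv2.imwrite("pics/w1.png",r); 
im,cam=view("wrist")
g=cv2.cvtColor(r,cv2.COLOR_BGR2GRAY);m=cv2.morphologyEx((g<50).astype(np.uint8),cv2.MORPH_OPEN,np.ones((5,5)))
cs=cv2.findContours(m,cv2.RETR_EXTERNAL,cv2.CHAIN_APPROX_NONE)[0]
for c in cs:
    if cv2.contourArea(c)>200:
        (x,y),rad=cv2.minEnclosingCircle(c);print(cv2.contourArea(c),.57+.2-y*.0008,.03+.2-x*.0008,rad*.0008,cv2.minAreaRect(c))
E
```

```text
3.6667
275.5 0.474 -0.13160000000000002 0.012237726593017579 ((451.56756591796875, 368.4054260253906), (15.782302856445312, 30.249414443969727), 80.53767395019531)
3650.5 0.4464 -0.15120000000000003 0.0554054931640625 ((472.5, 404.5), (131.0, 53.0), 90.0)
319.5 0.5772 0.1676 0.016951776123046877 ((77.31175994873047, 241.15293884277344), (42.084510803222656, 9.219545364379883), 77.47119140625)
30652.5 0.5792 0.0025245605468749988 0.08440802612304688 ((277.833984375, 237.75177001953125), (197.0685577392578, 208.71987915039062), 6.40435266494751)
10131.5 0.6000177001953125 -0.14837912597656253 0.1083945068359375 ((478.85052490234375, 216.39889526367188), (182.49618530273438, 227.37930297851562), 35.601768493652344)
661.0 0.7204 -0.165928564453125 0.02105577392578125 ((485.0, 62.0), (52.0, 28.0), 90.0)
```

View pics/w1.png

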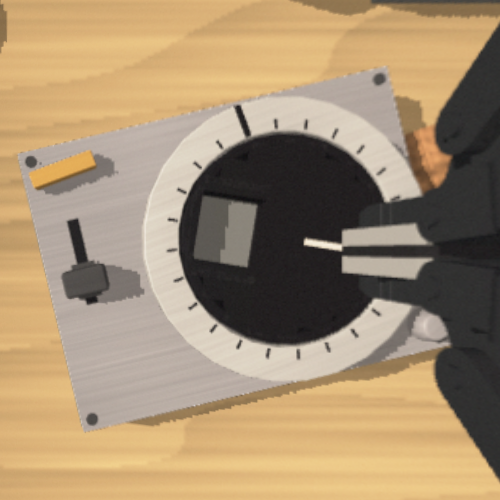

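```bash
cat > meas.py <<'E'
from h import *
from scipy.optimize import least_squares
S=.0008
def dialfit(r,c0,half=.2,xmax=360):
    g=cv2.cvtColor(r,cv2.COLOR_BGR2GRAY)
    e=np.argwhere(cv2.Canny(g,60,150)>0)[:,::-1].astype(float)
    W=np.c_[c0[0]+half-e[:,1]*S,c0[1]+half-e[:,0]*S][e[:,0]<xmax]
    c=np.array([.576,.001])
    for tol in (.012,.006,.003):
        k=W[abs(np.linalg.norm(W-c,axis=1)-.085)<tol]
        s=least_squares(lambda p:np.linalg.norm(k-p[:2],axis=1)-p[2],[*c,.085],loss="soft_l1",f_scale=.001).x;c=s[:2]
    return s,len(k)
def blobs(mask,c0,half=.2):
    n,l,st,ce=cv2.connectedComponentsWithStats(mask.astype(np.uint8))
    out=[]
    for i in range(1,n):
        if st[i,4]>60:
            q=np.argwhere(l==i)[:,::-1].astype(np.float32);W=np.c_[c0[0]+half-q[:,1]*S,c0[1]+half-q[:,0]*S]
            (a,b),sz,an=cv2.minAreaRect(W.astype(np.float32)); out.append((st[i,4]*S*S*1e6,W.mean(0),(np.array(sz)*1e3).round(1),round(an,1),W))
    return out
def polar(r,c,c0,half=.2):
    """grayscale by angle (0.25deg) x radius (0.5mm) about c, world angles"""
    a=np.deg2rad(np.arange(-180,180,.25));rr=np.arange(0,.12,.0005);A,R=np.meshgrid(a,rr,indexing="ij")
    X=c[0]+R*np.cos(A);Y=c[1]+R*np.sin(A)
    return a,rr,cv2.remap(cv2.cvtColor(r,cv2.COLOR_BGR2GRAY),((c0[1]+half-Y)/S).astype(np.float32),((c0[0]+half-X)/S).astype(np.float32),cv2.INTER_LINEAR).astype(float)
E
python3 - <<'E'
from meas import *
c0=(.57,.03);r=cv2.imread("pics/w1.png")
s,n=dialfit(r,c0);print("dial",s,n)
a,rr,P=polar(r,s[:2],c0); L=P[:,(rr>.1)&(rr<.112)].mean(1); d=(120-L).clip(0); k=(a>0)&(a<.8)
print("long line deg",np.rad2deg((a*d)[k].sum()/d[k].sum()), "min",L[k].min())
I=P[:,(rr>.025)&(rr<.045)].mean(1);k=(a>-2.2)&(a<-1)&(I>100);print("index deg",np.rad2deg((a*I)[k].sum()/I[k].sum()),I[k].max())
# recess blob: grey inside dial
g=cv2.cvtColor(r,cv2.COLOR_BGR2GRAY);m=np.zeros_like(g);cv2.circle(m,(285,238),85,1,-1);m[:,300:]=0
for b in blobs((m>0)&(g>55),c0):print("recess",b[:4],np.rad2deg(np.arctan2(*(b[1]-s[:2])[::-1])),np.linalg.norm(b[1]-s[:2]))
m=np.zeros_like(g);m[255:305,55:112]=1
for b in blobs((m>0)&(g<75),c0):print("lock",b[:4])
t=s[:2]+.165*np.array([-np.sin(np.deg2rad(13.3)),np.cos(np.deg2rad(13.3))]);print("lock line pt",t)
im,cam=view("top")
print(project(cam,[[*s[:2],.075]]))
E
```

```text
dial [0.57930972 0.00240721 0.08529312] 675
long line deg 19.67789727831431 min 33.47826086956522
index deg -98.60583240123897 236.0
recess (np.float64(2092.1600000000003), array([0.5849546 , 0.04773805], dtype=float32), array([42.4, 52.1]), 81.4) 82.90168977256812 0.04568095628506443
lock (np.float64(58.879999999999995), array([0.56286097, 0.16493037], dtype=float32), array([7.5, 8.2]), 11.3)
lock (np.float64(203.52000000000004), array([0.5384803 , 0.15456848], dtype=float32), array([18.2, 36.8]), 47.8)
lock line pt [0.54135152 0.16298173]
[[253.97386285 174.51720554]]
```

```bash
cat > turn.py <<'E'
from meas import *
C=np.array([.5793,.0024]); ZIN=.133; ZUP=.18
def pose(idx,off,z=ZIN):
    """tool at recess for index angle idx (deg), off m ahead tangentially"""
    q=np.deg2rad(idx+180);u=np.array([np.cos(q),np.sin(q)]);t=np.array([-u[1],u[0]])
    return [*(C+.046*u+off*t),z],quat(np.deg2rad(idx))
def look(name,x=.57,y=.06):
    arm.movep([x,y,.36],quat(-np.pi/2)); im,cam=view("wrist");c0=(.57,.03);r=rect(cam,im,c0,half=.2,s=S);cv2.imwrite(f"pics/{name}.png",r)
    s,n=dialfit(r,c0);a,rr,P=polar(r,s[:2],c0);D=np.rad2deg(a)
    d=(120-P[:,(rr>.1)&(rr<.112)].mean(1)).clip(0);k=(D>5)&(D<35);ll=(D*d)[k].sum()/d[k].sum()
    I=P[:,(rr>.03)&(rr<.075)].mean(1);k=(D>-40)&(D<60)&(I>110);ix=(D*I)[k].sum()/I[k].sum()
    print("dial",s,n,"long",ll,"index",ix,"t",arm.read_time());return ll,ix
E
python3 - <<'E'
from turn import *
p,q=pose(-98.6,0,ZUP);arm.movep(p,q)
arm.line_to(pose(-98.6,0)[0],.1); print(arm.read_ft_force().round(1),arm.read_tool_pos(),arm.read_time())
arm.line_to(pose(-98.6,.0125)[0],.06);print(arm.read_ft_force().round(1),arm.read_time())
for i in np.arange(-88.6,12,10):
    p,q=pose(i,.0125);arm.line_to(p,.06,ori=q);print(i,arm.read_ft_force().round(1),arm.read_wrist_torque().round(2),round(arm.read_time(),2))
arm.line_to(pose(i,.008)[0],.05);arm.line_to(pose(i,.008,ZUP)[0],.15)
look("w2")
E
```

```text
[0.3 0.6 0.3] [0.58672257 0.04813488 0.13374671] 5.1833
[ 0.   0.9 -0.8] 5.5417
-88.6 [0.2 0.4 0.5] [ 0.1  -0.27 -0.02] 5.87
-78.6 [1.  0.7 1.4] [ 0.06 -0.27 -0.01] 6.19
-68.6 [2.8 0.8 1.4] [-0.01 -0.28  0.01] 6.52
-58.599999999999994 [1.4 0.9 0.4] [-0.01 -0.3  -0.03] 6.84
-48.599999999999994 [1.  1.2 0.3] [ 0.08 -0.34  0.02] 7.17
-38.599999999999994 [1.1 0.7 0.7] [ 0.1  -0.36 -0.02] 7.49
-28.599999999999994 [0.9 0.7 0.7] [ 0.15 -0.28 -0.02] 7.82
-18.599999999999994 [ 0.7  0.5 -0.3] [ 0.26 -0.21 -0.  ] 8.14
-8.599999999999994 [1.2 1.5 0.9] [ 0.2  -0.21  0.02] 8.47
1.4000000000000057 [ 0.4  1.2 -0.2] [ 0.22 -0.16  0.01] 8.79
11.400000000000006 [ 0.5  1.9 -1.3] [ 0.3  -0.07 -0.05] 9.12
dial [0.57925849 0.00242033 0.08528797] 676 long 19.67090044151483 index 5.70194300544901 t 11.15
```

View pics/w2.png

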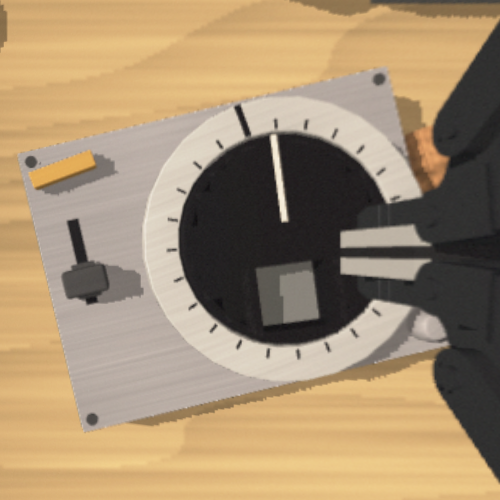

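```bash
python3 - <<'E'
from turn import *
p,q=pose(5.7,0,ZUP);arm.movep(p,q);arm.line_to(pose(5.7,0)[0],.1)
for i in (8.,14,20,25.4):
    p,q=pose(i,.0125);arm.line_to(p,.04,ori=q)
print(arm.read_ft_force().round(1));arm.pause(.3)
arm.line_to(pose(i,.006)[0],.04);arm.line_to(pose(i,.006,ZUP)[0],.15)
look("w3")
r=cv2.imread("pics/w3.png");g=cv2.cvtColor(r,cv2.COLOR_BGR2GRAY);cv2.imwrite("pics/w3c.png",cv2.resize(np.hstack([r[90:240,200:350],r[210:310,40:190][:150].repeat(1,0) if 0 else cv2.copyMakeBorder(r[195:310,30:180],0,35,0,0,cv2.BORDER_CONSTANT)]),None,fx=2.5,fy=2.5))
E
```

```text
[-0.2  1.9 -0.1]
dial [0.5792562  0.00233786 0.08530432] 676 long 19.705462582886014 index 19.001577714969468 t 16.8667
```

View pics/w3c.png

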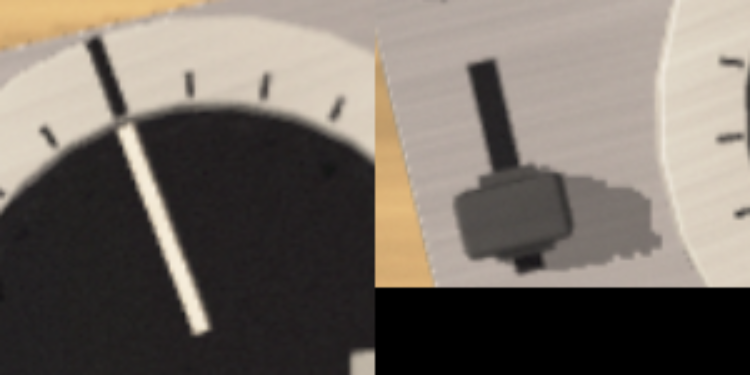

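```bash
python3 - <<'E'
from turn import *
yaw=np.deg2rad(13.3);ux=np.array([np.cos(yaw),np.sin(yaw)]);uy=np.array([-ux[1],ux[0]])
P=lambda x,z:[*(C+x*ux+.164*uy),z]
q=quat(yaw-np.pi/2)
arm.movep(P(-.042,.2),q);arm.line_to(P(-.042,.131),.12);print(arm.read_ft_force().round(1))
f0=arm.read_ft_force()@np.r_[ux,0]
arm.line_to(P(-.024,.131),.06)
x=-.024
while x<.032:
    x+=.002;arm.line_to(P(x,.131),.04);f=arm.read_ft_force()@np.r_[ux,0]-f0
    print(round(x,3),round(f,1),end="; ")
    if f<-9:break
print(arm.read_tool_pos(),arm.read_time())
arm.line_to(P(x-.015,.131),.06);arm.line_to(P(x-.015,.2),.15)
look("w4")
r=cv2.imread("pics/w4.png");cv2.imwrite("pics/w4c.png",cv2.resize(r[90:310,20:340],None,fx=2.4,fy=2.4))
E
```

```text
[0.1 0.2 0.2]
-0.022 -0.8; -0.02 -1.1; -0.018 -2.4; -0.016 -2.0; -0.014 -2.6; -0.012 -1.9; -0.01 -2.8; -0.008 -1.1; -0.006 -2.9; -0.004 -1.6; -0.002 -2.5; 0.0 -1.1; 0.002 -2.5; 0.004 -2.0; 0.006 -1.9; 0.008 -2.0; 0.01 -2.3; 0.012 -1.6; 0.014 -2.2; 0.016 -3.8; 0.018 -7.8; 0.02 -10.7; [0.55751315 0.16588974 0.13093335] 24.35
dial [0.57925356 0.00236623 0.08532471] 672 long 19.68817220543807 index 18.99914282360597 t 26.2
```

View pics/w4c.png

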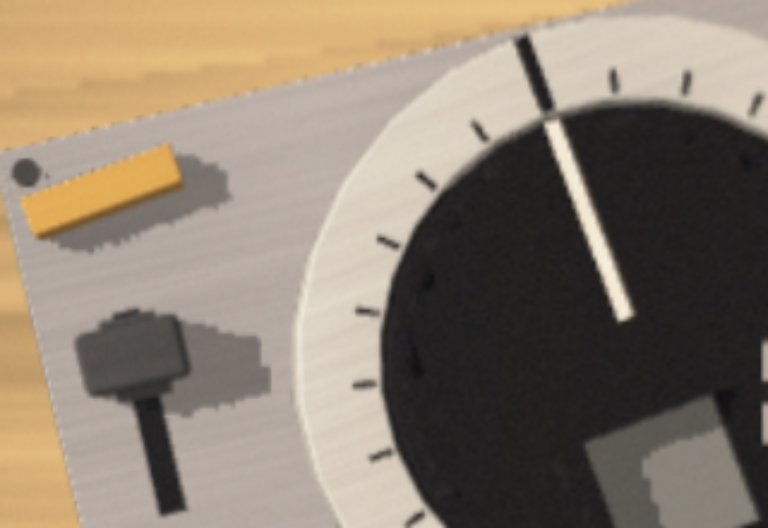

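```bash
python3 - <<'E'
from turn import *
yaw=np.deg2rad(13.3);ux=np.array([np.cos(yaw),np.sin(yaw)]);uy=np.array([-ux[1],ux[0]])
P=lambda x,z:[*(C+x*ux+.164*uy),z]
arm.movep(P(.003,.2),quat(yaw-np.pi/2));arm.line_to(P(.003,.131),.12)
f0=arm.read_ft_force()@np.r_[ux,0]
for x in (.012,.015,.017,.019,.021,.023,.025,.027):
    arm.line_to(P(x,.131),.04);f=arm.read_ft_force()@np.r_[ux,0]-f0
    print(x,round((arm.read_tool_pos()[:2]-C)@ux,4),round(f,1))
    if f<-18:break
arm.line_to(P(.003,.131),.08);arm.line_to(P(.003,.2),.15)
look("w5")
d=cv2.absdiff(cv2.imread("pics/w4.png"),cv2.imread("pics/w5.png"))[210:300,40:120].max();print("tab diff max",d)
g=cv2.cvtColor(cv2.imread("pics/w5.png"),cv2.COLOR_BGR2GRAY)
for n in("w3","w5"):
    b=cv2.cvtColor(cv2.imread(f"pics/{n}.png"),cv2.COLOR_BGR2GRAY)
    print(n,[round((.77-y*S-C[0])*ux[0]+(.23-x*S-C[1])*ux[1],4) for y,x in [np.argwhere((b[200:310,40:105]>45)&(b[200:310,40:105]<88)).mean(0)+[200,40]]])
E
```

```text
0.012 0.0125 0.1
0.015 0.0151 -0.3
0.017 0.0158 -2.9
0.019 0.0162 -7.2
0.021 0.0165 -11.2
0.023 0.0169 -13.9
0.025 0.0172 -18.2
dial [0.57925041 0.00236017 0.08533223] 670 long 19.701005100510056 index 18.9979782120192 t 31.4667
tab diff max 23
w3 [np.float64(0.0064)]
w5 [np.float64(0.0359)]
```

```bash
python3 - <<'E'
from station import arm,ticket
arm.pause(.3);print(ticket.finish_job(),arm.read_time())
E
```

```text
the job is handed in; nothing more can be done
the job is handed in; nothing more can be done
```

The dial is on the long line and the lock slide is pushed home. I handed the job in at about 32 s of the 64 s allowed, with the arm clear of the unit.

- **Dial:** I turned it with closed fingers in the recess, in two goes with a camera check after each. It finished with the index line at 19.0° and the long line at 19.7°. That is about 1 mm at the end of the line, inside the 4 mm limit, so I left it. The reading was the same before and after the lock was pushed.
- **Lock slide:** I pushed it until it met a hard stop. A second push reached 18 N while the fingers moved only about 1 mm more, which fits the arm flexing, and the tab looked unmoved in the picture.
- **Check that disagreed:** From the pictures, the slide's travel came out at 35.5 mm by eye and only about 30 mm with a crude brightness mask. The fingers pushed it about 37–39 mm from first contact to the stop. I trusted the hard stop.
- **Bystanders:** I did not measure where the loose items ended up. The arm's path kept clear of them, and I saw no sign of any being touched.

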